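# Press a draining deck's slats home with a hand block

### The arm

A 7-joint arm with a two-finger parallel gripper is mounted at the origin on the work surface. World frame = base frame: x ahead of the robot, y to its left, z up, the work surface at z = 0. Lengths are in m, angles in rad, forces in N, time in s.
With the tool pointing down it reaches from about 0.4 to 0.875 m from the base axis. Payload 19.3 kg.
Tool frame: the origin (TCP) lies midway between the tips of the shut fingers; the grasp point (between the pads) lies 19 mm behind it; z points along the fingers, y is the line along which they close (so a half turn about z gives the same grasp; the last joint's range is limited). The gripper opens to 85 mm and grips with 20 to 120 N. Pads are 22 mm wide; open, the fingers measure 114 mm over their backs; the gripper's body (76 mm by 85 mm) begins 54 mm behind the grasp point. The pads swing forward as they close: fully open they stand 13 mm farther back than shut.
Start: joints at [-1.188, 0.521, -0.036, 1.599, 0.021, 1.021, -0.113], TCP at [0.273, 0.562, 0.231] pointing down, gripper open.
Joint ranges: [-2.91, 2.91], [-0.3, 2.13], [-1.5, 1.42], [0.17, 2.43], [-1.26, 4.41], [0.16, 1.93], [-2.52, 2.52]. Speed limits (rad/s): [1.89, 1.89, 2.39, 2.39, 3.01, 3.01, 3.01].

### API

Orientations are given as [roll, pitch, yaw] about the fixed x, y, z axes, in that order (R = Rz(yaw) Ry(pitch) Rx(roll)).
In Python, from workcell import * gives the robot as it stands. The module is installed in compiled form; this text tells all that it offers.
- The arm moves only by the tool play_rows, never from a script. Its argument "deltas" is a list of rows, each a list of 7 numbers: the shift along the tool's x, y, z in units of 500 mm (1.0 is 500 mm), then the turn, a rotation vector about the tool's x, y, z in units of 120 degrees (1.0 is 120 degrees), then the closure, from 0 (fully open) to 1 (shut). A call has 1 to 10 rows; each row is the pose to reach, as a shift and turn from the pose commanded when the call began, along the tool's axes at that moment; what a row does not reach only later rows make up. A row lasts 1/10 s, in which the tool goes at most 50 mm and 8.59 degrees, less where a joint would pass 70% of its speed; a pose out of reach is approached as far as the arm can. A call with a number of a shift or a turn outside -1 to 1 is refused whole. A call with a gripper value outside its range is refused whole. The fingers move at their own pace and stop on an object; "newtons" is the grip in N (left out, the last holds). Time passes only in rows, so rows that repeat a pose let the fingers close. It gives the time, the measured TCP pose, the force, the opening and the grip force at its end, in the units of the state.
- observe(): the state, without advancing time (a new reading comes with each control period).
- grab_frame(name): name is "scene" or "top" or "wrist"; returns the picture (400x640x3 uint8, red, green, blue); there is no depth.
- get_calibration(name): a dict with "fovy" (degrees; the focal length in pixels is half the picture's height over the tangent of half this angle, whatever the lens; pixels are square), "cx", "cy" (the principal point, pixels), "xyz" and "rotation" of the camera in the world. Camera axes: x right, y down, z forward; pixel columns grow to the right and rows downward; lengths in m; the calibration is good to about 2 mm. A picture is of the moment at which its call begins: read the wrist's pose just before it. get_calibration takes no time and is no camera call; for the wrist camera it gives the pose at the moment of the call.
- job_done(): hands the job in; it is judged then, once.
The state is a dict: "clock": time; "qpos": joint angles; "qd": joint speeds; "joint_efforts": joint torques, N m; "position": TCP position; "tool_rot": TCP orientation; "force": force on the tool from outside, world axes, zero at the start; "moment": the same for the moment, N m; "grip_width": finger opening in m; "finger_force": force on a finger pad.
Only numpy, scipy, OpenCV 4.12 (cv2) and the standard library are available. Lean on these libraries where they do the work, as an engineer would, in place of code of your own. Each camera call takes 0.05 s, during which the arm holds its last target. There are 200 camera calls.

### The job

The slats of the draining deck are only half pushed in. Take the wooden hand block by its grip and run its sole over the row from one end of the deck to the other, keeping it pressed firmly but not hard on the slats, until every slat is flush with the side rails or a little below; do not push the slats with the gripper itself. Then stand the block back on the shelf top on its sole, clear of the deck, let go of it, and leave the other things where they are.

Things in the scene. Friction and masses are not known exactly. Their poses are not given: they have to be found in the camera images.
- deck: Slatted wooden draining deck fixed to the shelf top. Two side rails 210 mm long (along its y), 12 mm wide, tops 40 mm above the shelf, clear gap 136 mm. Its +y and -y ends are open: only flat cross bars 10 mm high lie between the rails. Eight slats lie across, side by side along y. Origin: centre of the underside, z up.
- deck_mid (a point): Centre of the deck at the height of the rail tops (40 mm above the shelf top); same axes as the deck.
- block_grip (a point): Middle of the upright grip of the loose wooden hand block (0.15 to 0.4 kg, like a small plasterer's float), 44 mm above its flat underside; axes as the block's, z up. Grip: bar 24 mm thick along y, 60 mm along x, from 18 to 68 mm above the underside. The block is the same either way round.
- block_sole (a point): Centre of the hand block's underside; same axes as block_grip. Sled sole: 90 mm along y, 70 mm along x, 18 mm high. The middle 30 mm (along y) of the underside is flat; towards both y ends it ramps up by 12 mm over 30 mm, so that it rides up onto raised edges when swept along its y axis.
- slat0 (a joint): How far slat 0 has been pressed down, m. The slat (132 mm along the deck's x, 19 mm along y, 10 mm thick) lies at y = -77 mm in the deck's frame. 0: its top stands 8 mm above the rail tops; 0.008: flush with them; 0.012: at its stop, 4 mm below them. Tight friction fit: it moves straight down under about 5 N and does not spring back.
- slat1 (a joint): How far slat 1 has been pressed down, m. The slat (132 mm along the deck's x, 19 mm along y, 10 mm thick) lies at y = -55 mm in the deck's frame. 0: its top stands 8 mm above the rail tops; 0.008: flush with them; 0.012: at its stop, 4 mm below them. Tight friction fit: it moves straight down under about 5 N and does not spring back.
- slat2 (a joint): How far slat 2 has been pressed down, m. The slat (132 mm along the deck's x, 19 mm along y, 10 mm thick) lies at y = -33 mm in the deck's frame. 0: its top stands 8 mm above the rail tops; 0.008: flush with them; 0.012: at its stop, 4 mm below them. Tight friction fit: it moves straight down under about 5 N and does not spring back.
- slat3 (a joint): How far slat 3 has been pressed down, m. The slat (132 mm along the deck's x, 19 mm along y, 10 mm thick) lies at y = -11 mm in the deck's frame. 0: its top stands 8 mm above the rail tops; 0.008: flush with them; 0.012: at its stop, 4 mm below them. Tight friction fit: it moves straight down under about 5 N and does not spring back.
- slat4 (a joint): How far slat 4 has been pressed down, m. The slat (132 mm along the deck's x, 19 mm along y, 10 mm thick) lies at y = +11 mm in the deck's frame. 0: its top stands 8 mm above the rail tops; 0.008: flush with them; 0.012: at its stop, 4 mm below them. Tight friction fit: it moves straight down under about 5 N and does not spring back.
- slat5 (a joint): How far slat 5 has been pressed down, m. The slat (132 mm along the deck's x, 19 mm along y, 10 mm thick) lies at y = +33 mm in the deck's frame. 0: its top stands 8 mm above the rail tops; 0.008: flush with them; 0.012: at its stop, 4 mm below them. Tight friction fit: it moves straight down under about 5 N and does not spring back.
- slat6 (a joint): How far slat 6 has been pressed down, m. The slat (132 mm along the deck's x, 19 mm along y, 10 mm thick) lies at y = +55 mm in the deck's frame. 0: its top stands 8 mm above the rail tops; 0.008: flush with them; 0.012: at its stop, 4 mm below them. Tight friction fit: it moves straight down under about 5 N and does not spring back.
- slat7 (a joint): How far slat 7 has been pressed down, m. The slat (132 mm along the deck's x, 19 mm along y, 10 mm thick) lies at y = +77 mm in the deck's frame. 0: its top stands 8 mm above the rail tops; 0.008: flush with them; 0.012: at its stop, 4 mm below them. Tight friction fit: it moves straight down under about 5 N and does not spring back.
- peg_tub: Orange plastic tub of laundry pegs, 116 mm across its rim, about 100 mm high; origin at the centre of its underside. A bystander.
- soap_dish: White ceramic soap dish with a soap bar, 85 x 125 mm, 30 mm high; origin at the centre of its underside. A bystander.
- jar: Small glass jar with a twist lid, 72 mm across, 85 mm high; origin at the centre of its underside. A bystander.
Not all that is in view belongs to the job. Of the things that look like the part that bears block_grip, the smallest one is meant.

How it is judged:
By the outcome, as a careful person would: the job done as asked, in the order asked, and still so for the second after the job is handed in, with the robot touching nothing.
It also fails if it takes over 56 s, if anything falls off the work surface, if the arm or the gripper's body presses on something with over 40 N, if the wrist force passes 120 N, or if a joint passes its speed limit or range.

## Working session

There is one attempt and no reset: what is moved stays moved. The work goes in short steps, Python scripts to look and compute and a tool call to move; the robot and the scene stay as the last step left them, time stands still between calls to the robot, and variables do not carry over. Pictures are saved under pics/ and viewed, at most 10 in all, crops included, and the job is handed in when it is done.

Besides the shell and the picture viewer there is one more tool, called after "Request:" in YAML: its name, and indented under it one key for each argument. play_rows: Moves the arm, as the interface text tells. Its arguments: {"type":"object","properties":{"deltas":{"type":"array"},"newtons":{"type":"number"}},"required":["deltas"]}

```bash
mkdir -p pics; python3 - <<'E'
from workcell import *
import cv2
s=observe();print({k:s[k] for k in('clock','position','tool_rot','force','grip_width')})
for n in('top','scene'):
    f=grab_frame(n);cv2.imwrite(f'pics/{n}0.png',f[:,:,::-1]);c=get_calibration(n);print(n,c)
E
```

```text
{'clock': 0.0, 'position': array([0.27331561, 0.56168726, 0.2307184 ]), 'tool_rot': array([-3.14042347e+00,  7.50332261e-05,  2.68879429e+00]), 'force': array([-0.20971796, -0.03807088,  0.44269283]), 'grip_width': 0.08522828664021534}
top {'fovy': 45.57035620681172, 'cx': 317.83877246512594, 'cy': 201.24387777566227, 'xyz': array([ 0.50888812, -0.01673556,  1.0017987 ]), 'rotation': array([-3.09792138e+00,  1.67821698e-03, -1.56083281e+00])}
scene {'fovy': 45.23608247169735, 'cx': 322.00007536762513, 'cy': 200.90223233237575, 'xyz': array([1.19962676, 0.18471752, 1.00548414]), 'rotation': array([-2.5244294 ,  0.01137277,  1.83423543])}
```

View pics/top0.png

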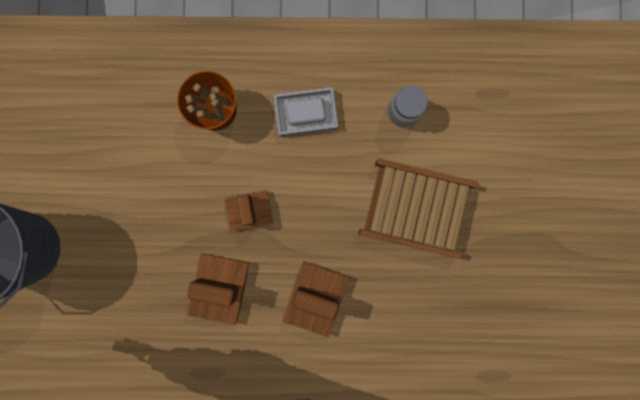

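View pics/scene0.png

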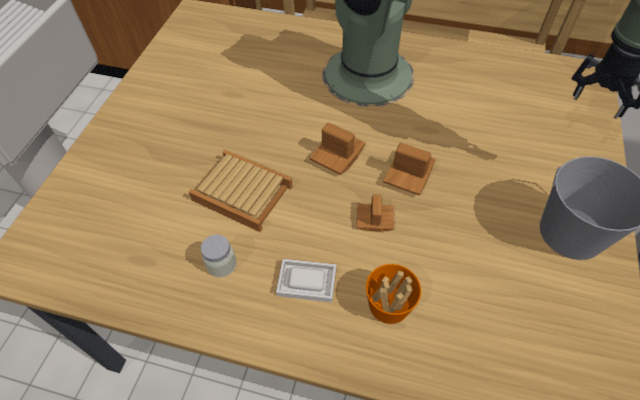

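The top view shows the smallest block at (248,211) and the deck at (418,208), with rails running to lower right. The two larger lookalikes are at (218,290) and (316,298). The scene view agrees: small block at (376,214), deck at (242,188).

```bash
cat > h.py <<'E'
from workcell import *
import cv2,numpy as np
from scipy.spatial.transform import Rotation as R
def cast(n,px,z,c=None):
    c=c or get_calibration(n);f=200/np.tan(np.radians(c['fovy'])/2);px=np.atleast_2d(px).astype(float)
    d=np.c_[(px[:,0]-c['cx'])/f,(px[:,1]-c['cy'])/f,np.ones(len(px))]@R.from_euler('xyz',c['rotation']).as_matrix().T
    o=np.array(c['xyz']);return o+d*((z-o[2])/d[:,2:])
E
python3 - <<'E'
from h import *
for n,(x0,x1,y0,y1) in dict(top=(210,490,150,265),scene=(180,410,140,240)).items():
    f=cv2.imread(f'pics/{n}0.png');h=cv2.cvtColor(f,cv2.COLOR_BGR2HSV)
    print(n,'table',h[230,300],'block',h[215,262] if n=='top' else h[220,385])
    m=((h[...,0]<12)&(h[...,1]>110)).astype(np.uint8)*255
    cs,_=cv2.findContours(m,cv2.RETR_EXTERNAL,cv2.CHAIN_APPROX_NONE)
    for c in cs:
        if cv2.contourArea(c)>80:
            print(cv2.contourArea(c),cv2.boundingRect(c),cv2.minAreaRect(c))
    k=f[y0:y1,x0:x1];q=m[y0:y1,x0:x1]
    o=np.vstack([k,cv2.cvtColor(q,cv2.COLOR_GRAY2BGR)]);s=min(800/o.shape[1],600/o.shape[0])
    print('scale',s);cv2.imwrite(f'pics/{n}1.png',cv2.resize(o,None,fx=s,fy=s,interpolation=cv2.INTER_CUBIC))
E
```

```text
top table [ 17 118 123] block [ 13 168  76]
241.5 (178, 73, 47, 34) ((199.2834930419922, 85.54946899414062), (22.396852493286133, 49.715309143066406), 61.60697937011719)
scale 2.608695652173913
scene table [ 18 115 184] block [ 14 163 158]
scale 3.0
```

View pics/top1.png

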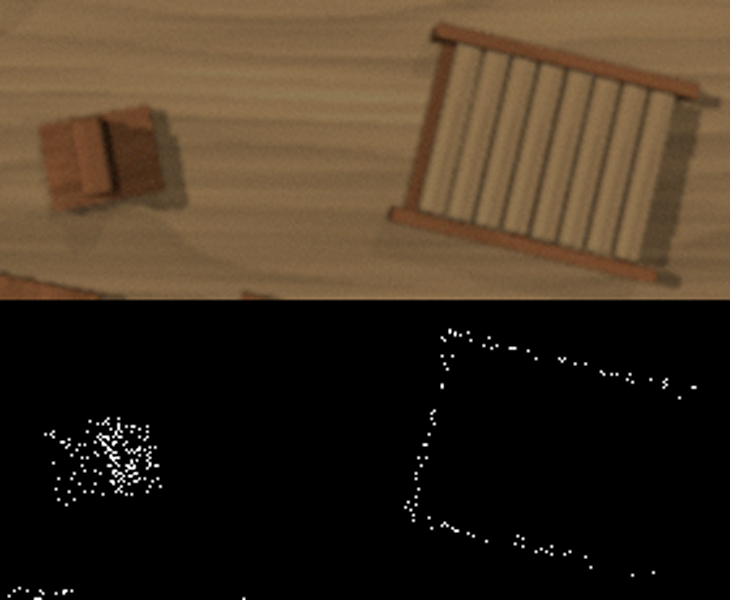

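The crop shows the block sole with corners at about (40,128),(150,107),(163,188),(53,210), and the grip top as the bar (75–113,115–195). Its grip runs nearly vertical in the image. The deck rails run from (435,28) to (700,92) and from (390,214) to (660,276), all in crop pixels.

```bash
python3 - <<'E'
from h import *
s=600/230
U=lambda p:np.array(p)/s+[210,150]-[0,0]
for n in ['top']:
    f=cv2.imread('pics/top0.png');h=cv2.cvtColor(cv2.GaussianBlur(f,(3,3),0),cv2.COLOR_BGR2HSV)
    m=((h[...,0]<16)&(h[...,1]>148)).astype(np.uint8)*255
    cs,_=cv2.findContours(m,cv2.RETR_EXTERNAL,cv2.CHAIN_APPROX_NONE)
    for c in cs:
        if cv2.contourArea(c)>60: print(cv2.contourArea(c),cv2.boundingRect(c),[np.round(v,1) for v in cv2.minAreaRect(c)])
    # deck: rail pixels
    ys,xs=np.nonzero(m[155:265,355:485]);p=np.c_[xs+355,ys+155].astype(np.float32)
    w=cast('top',p,0.04)[:,:2]
    r=cv2.minAreaRect((w*1000).astype(np.float32));print('deck rect mm',r)
    ys,xs=np.nonzero(m[185:240,215:280]);p=np.c_[xs+215,ys+185].astype(np.float32)
    r=cv2.minAreaRect((cast('top',p,0.012)[:,:2]*1000).astype(np.float32));print('block rect',r)
print('rail corners',cast('top',U([(437,22),(700,85),(697,98),(433,40),(395,206),(662,270),(655,283),(388,220)]),.04).round(3)[:,:2].tolist())
print('sole corners z.018/.03',cast('top',U([(40,128),(150,107),(163,188),(53,210)]),.02).round(3)[:,:2].tolist())
print('grip top',cast('top',U([(74,120),(101,114),(113,190),(86,196)]),.068).round(3)[:,:2].tolist())
E
```

```text
2861.0 (284, 263, 64, 73) [array([315.7, 298.8]), array([48.1, 62.3]), np.float64(18.4)]
2991.0 (188, 254, 60, 70) [array([216.5, 288.1]), array([53.4, 62.8]), np.float64(11.8)]
1292.0 (226, 191, 46, 39) [array([248.4, 210.4]), array([32.6, 42.8]), np.float64(79.4)]
942.0 (360, 160, 117, 98) [array([418.8, 208.1]), array([104.3,  77.3]), np.float64(13.4)]
2845.5 (176, 70, 61, 61) [array([206., 100.]), array([60., 60.]), np.float64(90.0)]
deck rect mm ((539.4801635742188, -218.1790008544922), (209.4403839111328, 156.42552185058594), 77.12023162841797)
block rect ((531.6240234375, 129.641357421875), (67.78601837158203, 88.83843231201172), 11.21178150177002)
rail corners [[0.639, -0.135], [0.592, -0.339], [0.582, -0.337], [0.625, -0.132], [0.496, -0.103], [0.449, -0.309], [0.439, -0.304], [0.485, -0.098]]
sole corners z.018/.03 [[0.554, 0.176], [0.572, 0.09], [0.508, 0.078], [0.49, 0.165]]
grip top [[0.558, 0.141], [0.563, 0.121], [0.506, 0.111], [0.501, 0.131]]
```

View pics/scene1.png

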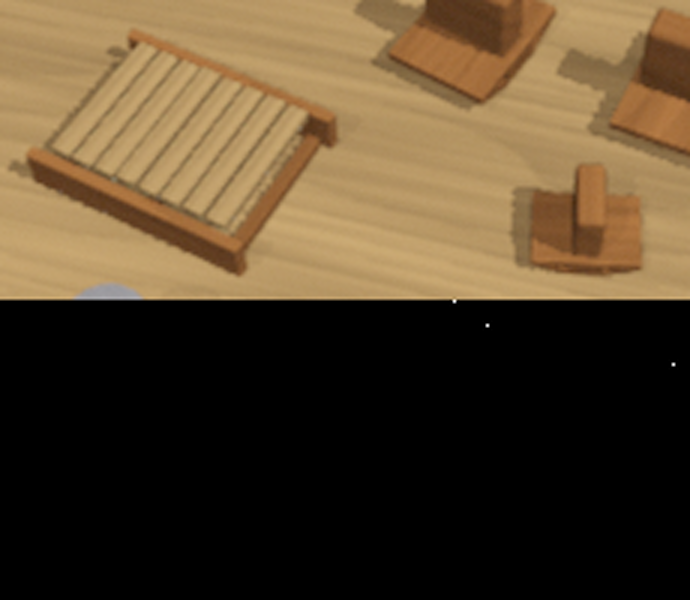

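The scene crop confirms the small block standing upright on its sole, with its grip at about (590,205). The grey bin at the right needs a clearance check on the way over.

```bash
cat >> h.py <<'E'
def goto(x,y,z,yaw,pr=True):
    """tool-frame delta (interface units) from present pose to tool-down pose with tool x at yaw deg"""
    s=observe();A=R.from_euler('xyz',s['tool_rot']);B=R.from_euler('xyz',[np.pi,0,np.radians(yaw)])
    d=A.inv().apply(np.array([x,y,z])-s['position'])/.5;t=(A.inv()*B).as_rotvec()/np.radians(120)
    print('t',round(s['clock'],2),'pos',s['position'].round(4),'F',s['force'].round(1),'w',round(s['grip_width'],4),'ff',np.round(s['finger_force'],1))
    print('delta',np.r_[d,t].round(4).tolist());return d,t
E
python3 - <<'E'
from h import *
print('bin base',cast('scene',[(545,230),(575,255),(605,250)],0)[:,:2].round(3).tolist(),'rim z.2',cast('scene',[(553,180),(600,165),(636,210)],.2)[:,:2].round(3).tolist())
goto(.30,.35,.26,170);goto(.532,.128,.16,191.2)
E
```

```text
bin base [[0.46, 0.539], [0.514, 0.607], [0.482, 0.676]] rim z.2 [[0.475, 0.484], [0.407, 0.582], [0.512, 0.644]]
t 0.1 pos [0.2733 0.5617 0.2308] F [ 0.3 -0.3 -1.1] w 0.0851 ff 0.0
delta [-0.2332, -0.3575, -0.058, -0.0005, -0.0, -0.1329]
t 0.1 pos [0.2733 0.5617 0.2308] F [ 0.3 -0.3 -1.1] w 0.0851 ff 0.0
delta [-0.8447, -0.5536, 0.1422, -0.0005, -0.0001, -0.3095]
```

Request:
play_rows:
  deltas:
    - [-0.047,-0.072,-0.01,0,0,-0.027,0]
    - [-0.093,-0.143,-0.02,0,0,-0.053,0]
    - [-0.14,-0.215,-0.03,0,0,-0.08,0]
    - [-0.187,-0.286,-0.03,0,0,-0.106,0]
    - [-0.233,-0.357,-0.03,0,0,-0.133,0]
    - [-0.33,-0.39,0,0,0,-0.17,0]
    - [-0.42,-0.42,0.02,0,0,-0.21,0]
    - [-0.51,-0.45,0.04,0,0,-0.24,0]
    - [-0.6,-0.48,0.07,0,0,-0.28,0]
    - [-0.69,-0.5,0.1,0,0,-0.31,0]

```text
clock: 1.1
position: [0.4753, 0.1843, 0.1809]
tool_rot: [-3.142, 0.0, -2.942]
force: [1.0, 1.3, 0.3]
grip_width: 0.0851
finger_force: 0.0
```

Request:
play_rows:
  deltas:
    - [0,0,0,0,0,0,0]
    - [0,0,0,0,0,0,0]

```text
clock: 1.3
position: [0.4744, 0.1853, 0.1806]
tool_rot: [-3.141, -0.001, -2.948]
force: [-0.8, -0.3, 0.2]
grip_width: 0.0855
finger_force: 0.0
```

```bash
python3 - <<'E'
from h import *
goto(.532,.128,.14,191.2)
E
```

```text
t 1.3 pos [0.4744 0.1853 0.1806] F [-0.8 -0.3  0.2] w 0.0855 ff 0.0
delta [-0.0911, -0.1347, 0.0812, -0.0002, -0.0007, -0.0007]
```

Request:
play_rows:
  deltas:
    - [-0.045,-0.068,0.04,0,0,0,0]
    - [-0.091,-0.135,0.081,0,0,0,0]
    - [-0.091,-0.135,0.081,0,0,0,0]
    - [-0.091,-0.135,0.081,0,0,0,0]

```text
clock: 1.7
position: [0.5315, 0.1295, 0.1405]
tool_rot: [3.141, -0.001, -2.945]
force: [0.0, -0.3, -0.4]
grip_width: 0.085
finger_force: 0.0
```

```bash
python3 - <<'E'
from h import *
goto(.532,.128,.026,191.2)
c=get_calibration('wrist');f=grab_frame('wrist')[:,:,::-1].copy();print(c)
cv2.imwrite('pics/w0.png',f)
def proj(P):
    F=200/np.tan(np.radians(c['fovy'])/2);q=R.from_euler('xyz',c['rotation']).inv().apply(np.array(P)-c['xyz']);return (q[:,:2]/q[:,2:]*F+[c['cx'],c['cy']])
a=np.radians(11.2);ux=np.array([np.cos(a),np.sin(a),0]);uy=np.array([-np.sin(a),np.cos(a),0]);C=np.array([.532,.128,.068])
print('predicted grip top',proj([C+i*.03*ux+j*.012*uy for i,j in((1,1),(1,-1),(-1,-1),(-1,1))]).round().tolist())
E
```

```text
t 1.7 pos [0.5315 0.1295 0.1405] F [ 0.  -0.3 -0.4] w 0.085 ff 0.0
delta [-0.0006, -0.0032, 0.2291, 0.0001, -0.0005, 0.0004]
{'fovy': 60.773649020889046, 'cx': 317.23816371280367, 'cy': 200.21523092026504, 'xyz': array([0.45096845, 0.11387913, 0.2845876 ]), 'rotation': array([2.81897084e+00, 1.72062646e-04, 1.76745243e+00])}
predicted grip top [[331.0, 254.0], [297.0, 254.0], [296.0, 171.0], [333.0, 171.0]]
```

View pics/w0.png

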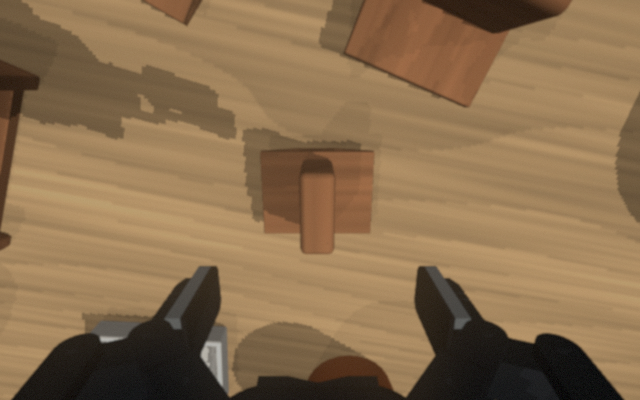

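The wrist view shows the grip top at (301–334, 172–253), square to the fingers and centred to about 2 mm, so I descend.

Request:
play_rows:
  deltas:
    - [0,0,0.06,0,0,0,0]
    - [0,0,0.12,0,0,0,0]
    - [0,0,0.17,0,0,0,0]
    - [0,0,0.21,0,0,0,0]
    - [0,0,0.228,0,0,0,0]
    - [0,0,0.228,0,0,0,0]
    - [0,0,0.228,0,0,0,0.4]
    - [0,0,0.228,0,0,0,0.8]
    - [0,0,0.228,0,0,0,1]
    - [0,0,0.228,0,0,0,1]
  newtons: 60

```text
clock: 2.75
position: [0.5324, 0.129, 0.0274]
tool_rot: [3.141, 0.001, -2.945]
force: [0.8, -0.1, -0.1]
grip_width: 0.0279
finger_force: 0.0
```

Request:
play_rows:
  deltas:
    - [0,0,0,0,0,0,1]
    - [0,0,0,0,0,0,1]
    - [0,0,0,0,0,0,1]
    - [0,0,0,0,0,0,1]
    - [0,0,0,0,0,0,1]

```text
clock: 3.25
position: [0.5324, 0.129, 0.0273]
tool_rot: [3.142, 0.001, -2.945]
force: [-1.3, -0.5, 8.2]
grip_width: 0.0235
finger_force: 58.3
```

Request:
play_rows:
  deltas:
    - [0,0,-0.04,0,0,0,1]
    - [0,0,-0.1,0,0,0,1]
    - [0,0,-0.16,0,0,0,1]
    - [0,0,-0.2,0,0,0,1]
    - [0,0,-0.2,0,0,0,1]
    - [0,0,-0.2,0,0,0,1]

```text
clock: 3.85
position: [0.5319, 0.1289, 0.1266]
tool_rot: [3.142, 0.0, -2.945]
force: [0.1, -0.1, -2.5]
grip_width: 0.0231
finger_force: 59.5
```

```bash
python3 - <<'E'
from h import *
goto(.5718,-.0768,.127,167.1)
f=grab_frame('scene')[:,:,::-1].copy();cv2.imwrite('pics/s2.png',cv2.resize(f[60:300,150:470],None,fx=2.4,fy=2.4,interpolation=cv2.INTER_CUBIC))
E
```

```text
t 3.85 pos [0.5319 0.1289 0.1266] F [ 0.1 -0.1 -2.5] w 0.0231 ff 59.5
delta [0.0021, -0.419, -0.0008, 0.0, 0.0001, 0.2013]
```

View pics/s2.png

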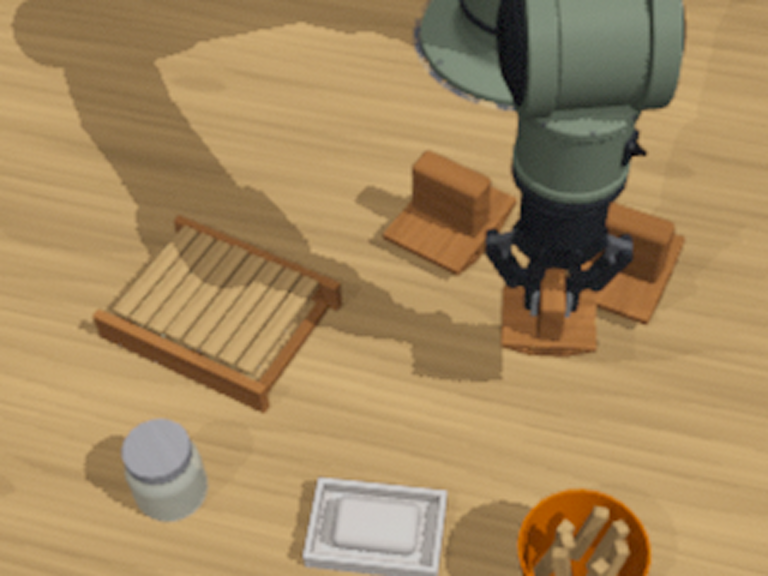

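The block is held level by its grip with a weight of about 2.5 N, and the deck is clear at (220,310) in the picture.

Request:
play_rows:
  deltas:
    - [0,-0.05,0,0,0,0.025,1]
    - [0,-0.1,0,0,0,0.05,1]
    - [0,-0.15,0,0,0,0.075,1]
    - [0,-0.2,0,0,0,0.1,1]
    - [0,-0.25,0,0,0,0.125,1]
    - [0,-0.3,0,0,0,0.15,1]
    - [0,-0.35,0,0,0,0.175,1]
    - [0,-0.4,0,0,0,0.2,1]
    - [0.002,-0.419,0,0,0,0.201,1]
    - [0.002,-0.419,0,0,0,0.201,1]
  newtons: 80

```text
clock: 4.9
position: [0.5714, -0.0779, 0.1257]
tool_rot: [-3.141, -0.002, 2.916]
force: [-0.2, 0.5, -2.2]
grip_width: 0.0232
finger_force: 80.6
```

```bash
python3 - <<'E'
from h import *
goto(.5718,-.0768,.067,167.1)
E
```

```text
t 4.9 pos [ 0.5714 -0.0779  0.1257] F [-0.2  0.5 -2.2] w 0.0232 ff 80.6
delta [-0.0005, 0.0025, 0.1174, -0.0004, -0.0008, -0.0003]
```

Request:
play_rows:
  deltas:
    - [0,0,0.03,0,0,0,1]
    - [0,0,0.06,0,0,0,1]
    - [0,0,0.09,0,0,0,1]
    - [0,0,0.11,0,0,0,1]
    - [0,0,0.118,0,0,0,1]
    - [0,0,0.118,0,0,0,1]
    - [0,0,0.118,0,0,0,1]

```text
clock: 5.6
position: [0.5722, -0.0767, 0.0682]
tool_rot: [3.142, 0.0, 2.917]
force: [-0.3, -0.1, -2.5]
grip_width: 0.0229
finger_force: 80.6
```

Request:
play_rows:
  deltas:
    - [0,-0.01,0,0,0,0,1]
    - [0,-0.02,0,0,0,0,1]
    - [0,-0.03,0,0,0,0,1]
    - [0,-0.04,0,0,0,0,1]
    - [0,-0.05,0,0,0,0,1]
    - [0,-0.06,0,0,0,0,1]

```text
clock: 6.2
position: [0.5653, -0.1063, 0.0679]
tool_rot: [3.141, 0.0, 2.917]
force: [0.4, 6.5, 2.0]
grip_width: 0.023
finger_force: 81.2
```

Request:
play_rows:
  deltas:
    - [0,-0.008,0.001,0,0,0,1]
    - [0,-0.016,0.002,0,0,0,1]
    - [0,-0.024,0.003,0,0,0,1]
    - [0,-0.032,0.004,0,0,0,1]
    - [0,-0.04,0.005,0,0,0,1]
    - [0,-0.048,0.005,0,0,0,1]

```text
clock: 6.8
position: [0.5609, -0.1283, 0.0658]
tool_rot: [3.14, 0.001, 2.918]
force: [1.3, 7.5, 4.5]
grip_width: 0.0232
finger_force: 81.9
```

```bash
python3 - <<'E'
from h import *
s=observe();u=np.array([.223,.975]);print('s',(s['position'][:2]-[.5395,-.2182])@u,'lat',(s['position'][:2]-[.5395,-.2182])@[.975,-.223])
goto(.51,-.345,.0655,167.1)
E
```

```text
s 0.0923934382173427 lat 0.0008115032295728797
t 6.8 pos [ 0.5609 -0.1283  0.0658] F [1.3 7.5 4.5] w 0.0232 ff 81.9
delta [0.0032, -0.4451, -0.0001, 0.0008, 0.0007, 0.0008]
```

Request:
play_rows:
  deltas:
    - [0,-0.01,0.001,0,0,0,1]
    - [0,-0.02,0.002,0,0,0,1]
    - [0,-0.03,0.002,0,0,0,1]
    - [0,-0.04,0.002,0,0,0,1]
    - [0,-0.05,0.002,0,0,0,1]
    - [0,-0.06,0.002,0,0,0,1]

```text
clock: 7.4
position: [0.5543, -0.1576, 0.0649]
tool_rot: [3.14, 0.001, 2.918]
force: [1.9, 9.0, 6.5]
grip_width: 0.0233
finger_force: 81.7
```

Request:
play_rows:
  deltas:
    - [0,-0.01,0,0,0,0,1]
    - [0,-0.02,0,0,0,0,1]
    - [0,-0.03,0,0,0,0,1]
    - [0,-0.04,0,0,0,0,1]
    - [0,-0.05,0,0,0,0,1]
    - [0,-0.06,0,0,0,0,1]

```text
clock: 8.0
position: [0.5477, -0.1864, 0.0649]
tool_rot: [3.139, 0.001, 2.919]
force: [1.7, 8.7, 7.1]
grip_width: 0.0235
finger_force: 81.9
```

Request:
play_rows:
  deltas:
    - [0,-0.01,0,0,0,0,1]
    - [0,-0.02,0,0,0,0,1]
    - [0,-0.03,0,0,0,0,1]
    - [0,-0.04,0,0,0,0,1]
    - [0,-0.05,0,0,0,0,1]
    - [0,-0.06,0,0,0,0,1]
    - [0,-0.07,0,0,0,0,1]
    - [0,-0.08,0,0,0,0,1]
    - [0,-0.09,0,0,0,0,1]
    - [0,-0.1,0,0,0,0,1]

```text
clock: 9.0
position: [0.5363, -0.2357, 0.0648]
tool_rot: [3.14, 0.001, 2.918]
force: [1.4, 8.3, 5.3]
grip_width: 0.0232
finger_force: 81.7
```

Request:
play_rows:
  deltas:
    - [0,-0.01,0,0,0,0,1]
    - [0,-0.02,0,0,0,0,1]
    - [0,-0.03,0,0,0,0,1]
    - [0,-0.04,0,0,0,0,1]
    - [0,-0.05,0,0,0,0,1]
    - [0,-0.06,0,0,0,0,1]
    - [0,-0.07,0,0,0,0,1]
    - [0,-0.08,0,0,0,0,1]
    - [0,-0.09,0,0,0,0,1]
    - [0,-0.1,0,0,0,0,1]

```text
clock: 10.0
position: [0.5246, -0.2855, 0.0646]
tool_rot: [3.141, 0.001, 2.917]
force: [0.7, 5.6, 4.9]
grip_width: 0.0232
finger_force: 81.6
```

```bash
python3 - <<'E'
from h import *
s=observe();u=np.array([.223,.975]);print('s',(s['position'][:2]-[.5395,-.2182])@u,'lat',(s['position'][:2]-[.5395,-.2182])@[.975,-.223])
goto(.5105,-.345,.0645,167.1)
E
```

```text
s -0.06893225005493049 lat 0.0004878132336194243
t 10.0 pos [ 0.5246 -0.2855  0.0646] F [0.7 5.6 4.9] w 0.0232 ff 81.6
delta [0.001, -0.1223, 0.0001, 0.0002, 0.0003, 0.0004]
```

Request:
play_rows:
  deltas:
    - [0,-0.01,0,0,0,0,1]
    - [0,-0.02,0,0,0,0,1]
    - [0,-0.03,0,0,0,0,1]
    - [0,-0.04,0,0,0,0,1]
    - [0,-0.05,0,0,0,0,1]
    - [0,-0.06,0,0,0,0,1]
    - [0,-0.07,0,0,0,0,1]
    - [0,-0.08,0,0,0,0,1]
    - [0,-0.09,0,0,0,0,1]
    - [0,-0.1,0,0,0,0,1]

```text
clock: 11.0
position: [0.513, -0.3346, 0.0642]
tool_rot: [-3.141, -0.0, 2.917]
force: [0.4, -0.1, -3.2]
grip_width: 0.0231
finger_force: 81.2
```

Request:
play_rows:
  deltas:
    - [0,-0.02,0,0,0,0,1]
    - [0,-0.04,0,0,0,0,1]
    - [0,-0.04,-0.02,0,0,0,1]
    - [0,-0.04,-0.07,0,0,0,1]
    - [0,-0.04,-0.13,0,0,0,1]
    - [0,-0.04,-0.18,0,0,0,1]
    - [0,-0.04,-0.18,0,0,0,1]
    - [0,-0.04,-0.18,0,0,0,1]

```text
clock: 11.8
position: [0.5089, -0.3535, 0.1549]
tool_rot: [-3.141, 0.001, 2.917]
force: [0.3, 0.4, -3.0]
grip_width: 0.0233
finger_force: 81.5
```

```bash
python3 - <<'E'
from h import *
goto(.5316,.1296,.155,191.2)
E
```

```text
t 11.8 pos [ 0.5089 -0.3535  0.1549] F [ 0.3  0.4 -3. ] w 0.0233 ff 81.5
delta [0.1708, 0.9521, -0.0005, -0.0002, 0.0004, -0.2005]
```

Request:
play_rows:
  deltas:
    - [0.01,0.04,0,0,0,0,1]
    - [0.02,0.1,0,0,0,0,1]
    - [0.03,0.16,0,0,0,-0.02,1]
    - [0.04,0.22,0,0,0,-0.04,1]
    - [0.05,0.28,0,0,0,-0.06,1]
    - [0.06,0.34,0,0,0,-0.08,1]
    - [0.07,0.4,0,0,0,-0.1,1]
    - [0.08,0.46,0,0,0,-0.12,1]
    - [0.09,0.52,0,0,0,-0.14,1]
    - [0.1,0.58,0,0,0,-0.16,1]

```text
clock: 12.8
position: [0.5239, -0.0584, 0.1534]
tool_rot: [3.141, -0.002, -3.029]
force: [0.1, -0.4, -2.7]
grip_width: 0.0235
finger_force: 81.2
```

```bash
python3 - <<'E'
from h import *
goto(.5316,.1296,.155,191.2)
E
```

```text
t 12.8 pos [ 0.5239 -0.0584  0.1534] F [ 0.1 -0.4 -2.7] w 0.0235 ff 81.2
delta [-0.0574, 0.372, -0.0031, 0.0002, -0.0008, -0.0397]
```

Request:
play_rows:
  deltas:
    - [-0.01,0.06,0,0,0,-0.01,1]
    - [-0.02,0.12,0,0,0,-0.02,1]
    - [-0.03,0.18,0,0,0,-0.03,1]
    - [-0.04,0.24,0,0,0,-0.04,1]
    - [-0.05,0.3,0,0,0,-0.04,1]
    - [-0.055,0.35,0,0,0,-0.04,1]
    - [-0.057,0.372,0,0,0,-0.04,1]
    - [-0.057,0.372,0,0,0,-0.04,1]

```text
clock: 13.6
position: [0.5318, 0.1296, 0.1535]
tool_rot: [3.141, -0.001, -2.945]
force: [-0.2, -0.1, -2.4]
grip_width: 0.0232
finger_force: 81.2
```

```bash
python3 - <<'E'
from h import *
goto(.5316,.1296,.030,191.2)
f=grab_frame('scene')[:,:,::-1].copy();a=cv2.resize(f[140:240,180:300],None,fx=5,fy=5,interpolation=cv2.INTER_CUBIC);cv2.imwrite('pics/s3.png',a)
E
```

```text
t 13.6 pos [0.5318 0.1296 0.1535] F [-0.2 -0.1 -2.4] w 0.0232 ff 81.2
delta [0.0, 0.0001, 0.2471, 0.0002, -0.0006, 0.0005]
```

View pics/s3.png

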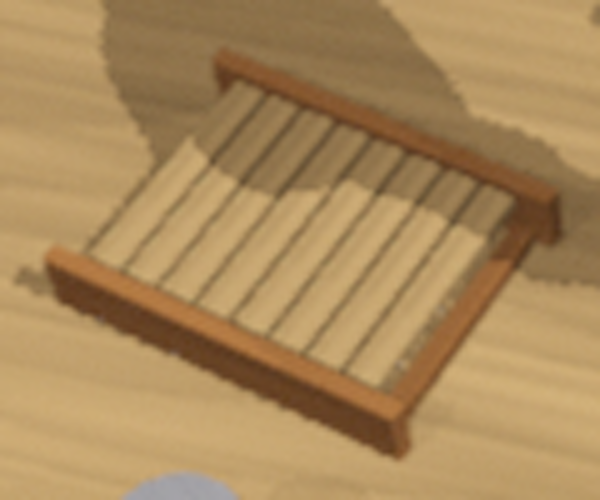

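All eight slats now lie evenly just below the rails, with the far rail's inner face visible from (225,70) to (550,200). Next I set the block down.

Request:
play_rows:
  deltas:
    - [0,0,0.06,0,0,0,1]
    - [0,0,0.12,0,0,0,1]
    - [0,0,0.18,0,0,0,1]
    - [0,0,0.22,0,0,0,1]
    - [0,0,0.24,0,0,0,1]
    - [0,0,0.246,0,0,0,1]
    - [0,0,0.249,0,0,0,1]
    - [0,0,0.25,0,0,0,1]
    - [0,0,0.25,0,0,0,1]

```text
clock: 14.55
position: [0.5329, 0.1283, 0.0301]
tool_rot: [3.142, 0.001, -2.947]
force: [-0.1, 0.4, -2.8]
grip_width: 0.0232
finger_force: 81.4
```

Request:
play_rows:
  deltas:
    - [0,0,0.001,0,0,0,1]
    - [0,0,0.002,0,0,0,1]
    - [0,0,0.003,0,0,0,1]
    - [0,0,0.004,0,0,0,1]
    - [0,0,0.004,0,0,0,1]
    - [0,0,0.004,0,0,0,1]

```text
clock: 15.15
position: [0.5325, 0.1283, 0.0274]
tool_rot: [-3.142, 0.0, -2.947]
force: [-0.2, -0.2, 3.1]
grip_width: 0.0232
finger_force: 82.3
```

Contact shows at the expected height, confirming the sole offset of 27.3 mm. I release and lift.

Request:
play_rows:
  deltas:
    - [0,0,0,0,0,0,0.8]
    - [0,0,0,0,0,0,0.5]
    - [0,0,0,0,0,0,0.2]
    - [0,0,0,0,0,0,0]
    - [0,0,0,0,0,0,0]
    - [0,0,0,0,0,0,0]
    - [0,0,0,0,0,0,0]
    - [0,0,0,0,0,0,0]

```text
clock: 15.95
position: [0.5324, 0.1283, 0.0273]
tool_rot: [-3.142, 0.0, -2.947]
force: [-0.3, 0.7, -0.7]
grip_width: 0.0856
finger_force: 0.0
```

Request:
play_rows:
  deltas:
    - [0,0,-0.05,0,0,0,0]
    - [0,0,-0.12,0,0,0,0]
    - [0,0,-0.2,0,0,0,0]
    - [0,0,-0.28,0,0,0,0]
    - [0,0,-0.36,0,0,0,0]
    - [0,0,-0.4,0,0,0,0]
    - [0,0,-0.4,0,0,0,0]
    - [0,0,-0.4,0,0,0,0]

```text
clock: 16.75
position: [0.5323, 0.1282, 0.2272]
tool_rot: [-3.142, 0.0, -2.947]
force: [0.4, -0.4, -0.2]
grip_width: 0.085
finger_force: 0.0
```

```bash
python3 - <<'E'
from h import *
s=observe();print(s['position'],s['force'],s['grip_width'])
f=grab_frame('scene')[:,:,::-1].copy();cv2.imwrite('pics/s4.png',f)
E
```

```text
[0.5322649  0.12821311 0.22716424] [ 0.37897929 -0.35206213 -0.21507405] 0.08502067489495635
```

View pics/s4.png

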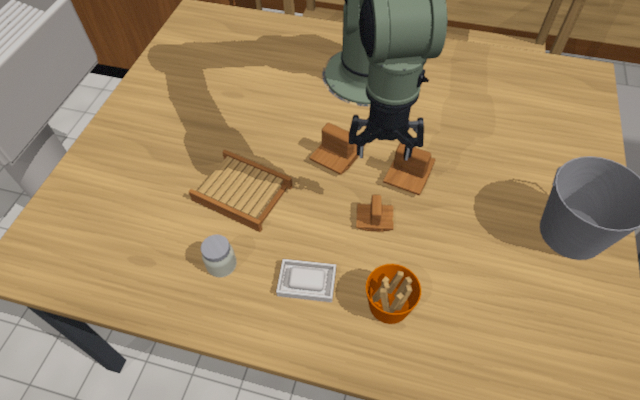

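The block stands on its sole at (376,214), released and clear of the deck. The bystanders are where they were, and the gripper is free above.

```bash
python3 -c "
from workcell import *
print(job_done())"
```

```text
the job is handed in; nothing more can be done
None
```

I handed the job in at about 17 s: one sweep pushed all eight slats to about 2–3 mm below the rail tops, and the smallest block is back on its sole where it started, released, with nothing else moved.

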